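# Load a blade adapter into the spring-fed magazine

## Task

Load the mower blade adapter with the wide round flange into the spring-fed magazine on the bench: hub up, push it down into the mouth against the sprung follower until the catches snap over its flange, then let go so that it stays in. Leave the narrow-flanged adapter where it stands.

Things in the scene. Friction and masses are not known exactly. Their poses are not given: they have to be found in the camera images.
- adapter: Adapter to load: bare aluminium, 0.12 kg, standing on the bench. Round flange 60 mm across, 8 mm thick; from its middle rises a round hub 26 mm across; 62 mm tall in all. Origin: centre of the flange's underside, z up along the hub. Hold it by the upper 20 mm of the hub, so the fingers stay above the magazine's rim.
- small_adapter: The adapter to leave alone: same aluminium, same hub (26 mm) and same height (62 mm), but its flange is only 40 mm in diameter. Origin: centre of the flange's underside. It must not be shifted by more than 30 mm.
- feeder: Magazine, fixed: grey upright tube on a 150 mm square base. Origin: on the tube's axis, base underside, z up. Rim 100 mm up; mouth 88 mm wide, narrowing to a 72 mm well 12 mm below. Three sprung catches jut into it: sloped tops (a flange pushes them aside; 10 to 15 N in all), flat undersides 80 mm up: they snap over the flange when the adapter's underside is pushed below 72 mm; go to 66 mm.
- follower (a joint): How far the follower (steel disc 38 mm across in the well, sprung upward) is pushed down, m. 0 at rest: its top 90 mm above the feeder's origin, spring 4 N. 0.018 (8 N) with an adapter held under the catches, adapter's underside then 72 mm above the feeder's origin. 0.035 at the bottom stop.

How it is judged:
On the way:
1. The gripper is pushing or holding the wide adapter down in the well with the follower pressed at least 14 mm (contact force between the fingers and adapter above 1 N and value of joint follower above 0.014 m and horizontal distance between adapter and feeder below 0.012 m), for 0.05 s.
At the end, for the whole second after the job is handed in: The wide adapter is released and at rest in the magazine, hub up within 10 degrees, within 12 mm of the axis, underside below 76 mm over the feeder's origin (flange under the catches), follower down over 12 mm; the narrow adapter is within 30 mm of its start (horizontal distance between adapter and feeder below 0.012 m and z of adapter in the frame of feeder below 0.076 m and value of joint follower above 0.012 m and angle between adapter's own z axis and vertical below 0.17 rad and linear speed of adapter below 0.03 m/s and distance of small_adapter from where it was at the start of the episode below 0.03 m); the robot touches nothing.
It fails at once if The narrow-flanged adapter is shifted by more than 30 mm (distance of small_adapter from where it was at the start of the episode above 0.03 m).
It also fails if it takes over 38 s, if anything falls off the work surface, if the arm or the gripper's body presses on something with over 40 N, if the wrist force passes 120 N, or if a joint passes its speed limit or range.

## Robot

A 7-joint arm with a two-finger parallel gripper is mounted at the origin on the work surface. World frame = base frame: x ahead of the robot, y to its left, z up, the work surface at z = 0. Lengths are in m, angles in rad, forces in N, time in s.
With the tool pointing down it reaches from about 0.4 to 0.85 m from the base axis. Payload 10.4 kg.
Tool frame: the origin (TCP) lies midway between the tips of the shut fingers; the grasp point (between the pads) lies arm.grip_depth behind it (arm.grip_depth is the distance from the TCP to the grasp point, in m); y points along the fingers, z is the direction in which the jaws open and shut, and the axes are right-handed (so a half turn about y gives the same grasp; the last joint's range is limited). The gripper opens to 85 mm and grips with 20 to 120 N. Pads are 22 mm wide; open, the fingers measure 114 mm over their backs; the gripper's body (76 mm by 85 mm) begins 54 mm behind the grasp point. The pads swing forward as they close: fully open they stand 13 mm farther back than shut.
Start: joints at [-1.361, 0.332, -0.065, 1.46, 0.022, 1.35, -0.088], TCP at [0.144, 0.608, 0.231] pointing down, gripper open.
Joint ranges: [-2.6, 2.6], [-0.5, 2.12], [-1.47, 1.34], [0.16, 2.42], [-1.27, 4.41], [0.06, 2.06], [-2.6, 2.6]. Speed limits (rad/s): [2.22, 2.22, 2.79, 2.79, 3.14, 3.14, 3.14].

## Interface

Orientations are given as [roll, pitch, yaw] about the fixed x, y, z axes, in that order (R = Rz(yaw) Ry(pitch) Rx(roll)).
In Python, from plant import telemetry, viewer, job, arm gives the robot as it stands.
- The arm moves only by the shell command python3 -m pendant 'ROWS' [FORCE]. ROWS is JSON, a list of rows, each an object of numbers: "x", "y", "z": the shift along the tool's x, y, z in m; "ax", "ay", "az": the turn, a rotation vector about the tool's x, y, z in rad; "gripper": the opening, from 0 (shut) to 1 (fully open). A call has 1 to 5 rows; each row is the pose to reach, as a shift and turn from the pose commanded when the call began, along the tool's axes at that moment; what a row does not reach only later rows make up. A row lasts 1/12 s, in which the tool goes at most 41.7 mm and 7.16 degrees, less where a joint would pass 70% of its speed; a pose out of reach is approached as far as the arm can. A call with a gripper value outside its range is refused whole. The fingers move at their own pace and stop on an object; FORCE is the grip in N (left out, the last holds). Time passes only in rows, so rows that repeat a pose let the fingers close. It gives the time, the measured TCP pose, the force and the opening at its end, in the units of the state.
- telemetry.state(): the state, without advancing time (a new reading comes with each control period).
- viewer.snapshot(name): name is "side" or "top" or "wrist"; returns the picture (480x640x3 uint8, red, green, blue); there is no depth.
- viewer.camera_info(name): a dict with "camera_matrix" (3x3 intrinsics, pixels), "camera_from_world" (4x4, takes a point from world to camera coordinates). Camera axes: x right, y up, looking along -z (the intrinsics and any distortion apply to the point x, -y, -z); pixel columns grow to the right and rows downward; lengths in m; the calibration is good to about 2 mm. The wrist camera is an equidistant fisheye: a pixel r from the principal point sees the ray r / f radians off the axis. A picture is of the moment at which its call begins: read the wrist's pose just before it. camera_info takes no time and is no camera call; for the wrist camera it gives the pose at the moment of the call.
- job.finish_job(): hands the job in, once; it reports no verdict.
The state is a dict: "clock": time; "joints": joint angles; "joint_vel": joint speeds; "effort": joint torques, N m; "position": TCP position; "orientation": TCP orientation; "ft_force": force on the tool from outside, world axes, zero at the start; "moment": the same for the moment, N m; "gripper_width": finger opening in m.
Only numpy, scipy, OpenCV 4.12 (cv2) and the standard library are available. Lean on these libraries where they do the work, as an engineer would, in place of code of your own. Each camera call takes 0.05 s, during which the arm holds its last target. There are 200 camera calls.

## Working session

There is one attempt and no reset: what is moved stays moved. The work goes in short steps, Python scripts to look and compute and a shell command to move; the robot and the scene stay as the last step left them, time stands still between calls to the robot, and variables do not carry over. Pictures are saved under pics/ and viewed, about 8 in all and at most 12, crops included, and the job is handed in when it is done.

```bash
ls; mkdir -p pics; python3 - <<'E'
from plant import telemetry, viewer, job, arm
import cv2
print(telemetry.state()); print(arm.grip_depth)
for n in("top","side"):
    im=viewer.snapshot(n); cv2.imwrite(f"pics/{n}0.png",im[:,:,::-1]); print(viewer.camera_info(n))
E
```

```text
pics
{'clock': 0.0, 'joints': array([-1.36058583,  0.3328616 , -0.06471714,  1.46092352,  0.02157419,
        1.34990974, -0.08848053]), 'joint_vel': array([ 0.00062336,  0.00162537, -0.00102747, -0.00101465,  0.0016002 ,
       -0.0004564 , -0.00031863]), 'effort': array([ 6.12964868e-04, -6.25451303e+01,  4.95358603e-02, -3.91606450e+01,
        1.61970116e-02,  9.86825471e-03, -6.34174739e-05]), 'position': array([0.14409662, 0.60777968, 0.23053088]), 'orientation': array([-1.57220387e+00, -3.47148650e-05, -2.32759859e-01]), 'ft_force': array([-0.29873462,  0.90836448, -1.20759051]), 'moment': array([0.0240401 , 0.03244431, 0.03725412]), 'gripper_width': 0.08543446433481132}
0.0187
{'camera_matrix': array([[543.98443764,   0.        , 311.56277899],
       [  0.        , 543.98443764, 238.9138879 ],
       [  0.        ,   0.        ,   1.        ]]), 'camera_from_world': array([[ 5.35147275e-03, -9.99985289e-01,  8.84684113e-04,
        -6.32798642e-02],
       [ 9.87691348e-01,  5.42397819e-03,  1.56321406e-01,
        -5.37185050e-01],
       [-1.56323905e-01,  3.72450991e-05,  9.87705845e-01,
        -8.19258447e-01],
       [ 0.00000000e+00,  0.00000000e+00,  0.00000000e+00,
         1.00000000e+00]])}
{'camera_matrix': array([[525.97294574,   0.        , 321.52042744],
       [  0.        , 525.97294574, 238.39204503],
       [  0.        ,   0.        ,   1.        ]]), 'camera_from_world': array([[-0.99794297, -0.06185288, -0.01685357,  0.52547416],
       [ 0.03801318, -0.78261337,  0.62134637, -0.12239634],
       [-0.05162189,  0.61942758,  0.78335474, -1.03688521],
       [ 0.        ,  0.        ,  0.        ,  1.        ]])}
```

View pics/top0.png

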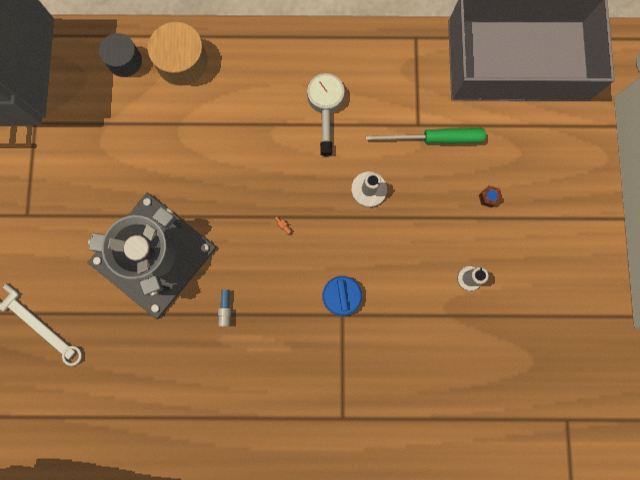

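View pics/side0.png

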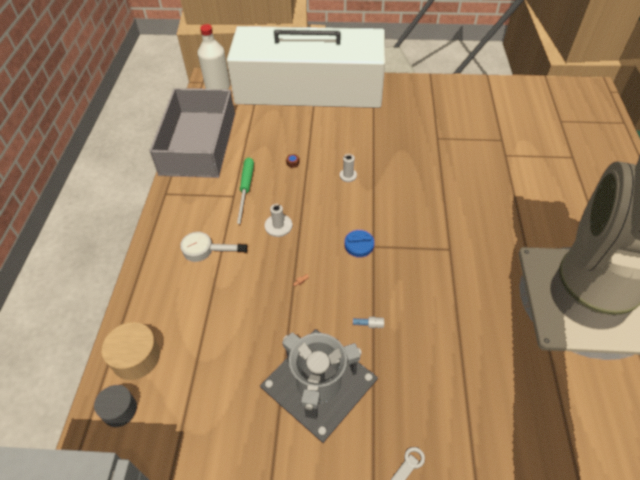

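The top view shows the wide adapter's flange at about (369,189) with its hub top at (372,181). The narrow adapter is at (470,278) and the magazine's rim and follower at (136,248). In the side view they are at (278,225), (348,175) and (318,362).

```bash
cat > h.py <<'E'
import numpy as np, cv2
from plant import telemetry, viewer, arm
def ray(name,uv):
    i=viewer.camera_info(name);K=i["camera_matrix"];T=i["camera_from_world"]
    d=np.linalg.inv(K)@[uv[0],uv[1],1]; d=np.array([d[0],-d[1],-d[2]])
    R=T[:3,:3]; return -R.T@T[:3,3], R.T@d
def plane(name,uv,z):
    o,d=ray(name,uv); return o+d*(z-o[2])/d[2]
def cross(u1,u2):
    o1,d1=ray("top",u1);o2,d2=ray("side",u2)
    s=np.linalg.lstsq(np.c_[d1,-d2],o2-o1,rcond=None)[0]
    a,b=o1+d1*s[0],o2+d2*s[1]; return (a+b)/2,np.linalg.norm(a-b)
E
python3 - <<'E'
from h import *
t=cv2.imread("pics/top0.png");s=cv2.imread("pics/side0.png")
def blob(im,x,y,r,name,zs,smax,vmin):
    h=cv2.cvtColor(im[y-r:y+r,x-r:x+r],cv2.COLOR_BGR2HSV)
    m=((h[...,1]<smax)&(h[...,2]>vmin)).astype(np.uint8)*255
    c=max(cv2.findContours(m,0,1)[0],key=cv2.contourArea)
    e=cv2.fitEllipse(cv2.convexHull(c)); uv=np.add(e[0],(x-r,y-r))
    print(name,uv.round(1),np.round(e[1],1),cv2.boundingRect(c),plane(name,uv,zs).round(4)); return uv
for v in(150,170):
  blob(t,369,189,28,"top",.008,70,v);blob(t,470,278,25,"top",.008,70,v)
  a=blob(t,137,248,16,"top",.09,70,v);b=blob(s,318,362,15,"side",.09,70,v);print(cross(a,b))
for n,uv,z in[("top",(372,181),.062),("side",(277,208.5),.062),("side",(278,225),.008),("top",(480,275),.062),("top",(135,247),.1),("side",(318,361),.1)]: print(n,uv,plane(n,uv,z).round(4))
S=np.array([plane("top",p,.012) for p in[(148,201),(209,247),(155,309),(97,261)]]);print(S.round(3),S.mean(0))
a=cv2.resize(t[150:230,330:410],(400,400),interpolation=2);b=cv2.resize(t[190:320,80:220],(430,400),interpolation=2)
cv2.imwrite("pics/crop.png",np.hstack([a[:400],b[:400]])[:,:800])
E
```

```text
top [368.7 188.9] [34.3 35.3] (11, 11, 33, 35) [ 0.6282 -0.1555  0.008 ]
top [472.1 277.3] [24.3 30.2] (13, 13, 30, 25) [ 0.4811 -0.3224  0.008 ]
top [135.4 247.3] [23.5 24.7] (3, 4, 24, 24) [0.5158 0.2021 0.09  ]
side [317.5 357. ] [29.1 31.7] (0, 0, 30, 26) [0.5199 0.1921 0.09  ]
(array([0.51673098, 0.19814261, 0.10170982]), np.float64(0.005071890303132311))
top [368.7 188.6] [33.7 35.1] (11, 11, 33, 34) [ 0.6286 -0.1555  0.008 ]
top [469.5 277.9] [23.2 24. ] (13, 13, 21, 25) [ 0.48  -0.318  0.008]
top [135.4 247.3] [23.1 24.1] (3, 4, 24, 24) [0.5158 0.2022 0.09  ]
side [314.8 358.8] [22.  30.2] (0, 0, 26, 26) [0.524  0.1956 0.09  ]
(array([0.51922674, 0.19961819, 0.09709082]), np.float64(0.00881101679849054))
top (372, 181) [ 0.6272 -0.155   0.062 ]
side (277, 208.5) [ 0.6302 -0.1578  0.062 ]
side (278, 225) [ 0.6324 -0.1571  0.008 ]
top (480, 275) [ 0.4799 -0.3186  0.062 ]
top (135, 247) [0.5149 0.1995 0.1   ]
side (318, 361) [0.518 0.204 0.1  ]
[[0.604 0.211 0.012]
 [0.528 0.107 0.012]
 [0.427 0.191 0.012]
 [0.504 0.289 0.012]] [0.51583339 0.19951447 0.012     ]
```

View pics/crop.png

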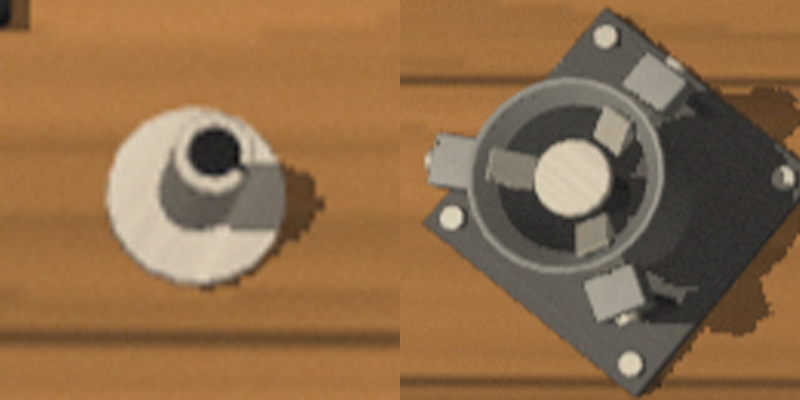

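The adapter is at about (0.628, -0.155) and the magazine axis at about (0.516, 0.200). The top and side views agree to about 4 mm. I'll move over the adapter at height.

```bash
R='x'; python3 -m pendant '[{"x":0.028,"z":-0.027},{"x":0.056,"z":-0.054},{"x":0.084,"z":-0.081},{"x":0.112,"z":-0.108},{"x":0.14,"z":-0.135}]' && python3 -m pendant '[{"x":0.028,"z":-0.027},{"x":0.056,"z":-0.054},{"x":0.084,"z":-0.081},{"x":0.112,"z":-0.108},{"x":0.14,"z":-0.135}]' && python3 -m pendant '[{"x":0.028,"z":-0.027},{"x":0.056,"z":-0.054},{"x":0.084,"z":-0.081},{"x":0.112,"z":-0.108},{"x":0.14,"z":-0.135}]'
```

```text
invalid input at $[0]: expected keys x, y, z, ax, ay, az, gripper
```

```bash

python3 -m pendant '[{"x":0.028,"y":0,"z":-0.027,"ax":0,"ay":0,"az":0,"gripper":1},{"x":0.056,"y":0,"z":-0.054,"ax":0,"ay":0,"az":0,"gripper":1},{"x":0.084,"y":0,"z":-0.081,"ax":0,"ay":0,"az":0,"gripper":1},{"x":0.112,"y":0,"z":-0.108,"ax":0,"ay":0,"az":0,"gripper":1},{"x":0.14,"y":0,"z":-0.135,"ax":0,"ay":0,"az":0,"gripper":1}]' && python3 -m pendant '[{"x":0.028,"y":0,"z":-0.027,"ax":0,"ay":0,"az":0,"gripper":1},{"x":0.056,"y":0,"z":-0.054,"ax":0,"ay":0,"az":0,"gripper":1},{"x":0.084,"y":0,"z":-0.081,"ax":0,"ay":0,"az":0,"gripper":1},{"x":0.112,"y":0,"z":-0.108,"ax":0,"ay":0,"az":0,"gripper":1},{"x":0.14,"y":0,"z":-0.135,"ax":0,"ay":0,"az":0,"gripper":1}]'
```

```text
clock: 0.52
position: [0.2499, 0.4426, 0.2309]
orientation: [-1.571, 0.0, -0.233]
ft_force: [1.5, -0.3, 0.1]
gripper_width: 0.0857
clock: 0.93
position: [0.3548, 0.2789, 0.2312]
orientation: [-1.571, 0.0, -0.233]
ft_force: [2.0, -0.4, 0.0]
gripper_width: 0.0852
```

```bash

python3 -m pendant '[{"x":0.028,"y":0,"z":-0.027,"ax":0,"ay":0,"az":0,"gripper":1},{"x":0.056,"y":0,"z":-0.054,"ax":0,"ay":0,"az":0,"gripper":1},{"x":0.084,"y":0,"z":-0.081,"ax":0,"ay":0,"az":0,"gripper":1},{"x":0.112,"y":0,"z":-0.108,"ax":0,"ay":0,"az":0,"gripper":1},{"x":0.14,"y":0,"z":-0.135,"ax":0,"ay":0,"az":0,"gripper":1}]' && python3 -m pendant '[{"x":0.028,"y":0,"z":-0.027,"ax":0,"ay":0,"az":0,"gripper":1},{"x":0.056,"y":0,"z":-0.054,"ax":0,"ay":0,"az":0,"gripper":1},{"x":0.084,"y":0,"z":-0.081,"ax":0,"ay":0,"az":0,"gripper":1},{"x":0.112,"y":0,"z":-0.108,"ax":0,"ay":0,"az":0,"gripper":1},{"x":0.14,"y":0,"z":-0.135,"ax":0,"ay":0,"az":0,"gripper":1}]' && python3 -m pendant '[{"x":0.02,"y":0,"z":-0.022,"ax":0,"ay":0.09,"az":0,"gripper":1},{"x":0.04,"y":0,"z":-0.044,"ax":0,"ay":0.19,"az":0,"gripper":1},{"x":0.06,"y":0,"z":-0.066,"ax":0,"ay":0.28,"az":0,"gripper":1},{"x":0.08,"y":0,"z":-0.085,"ax":0,"ay":0.375,"az":0,"gripper":1},{"x":0.087,"y":0,"z":-0.09,"ax":0,"ay":0.465,"az":0,"gripper":1}]'
python3 -m pendant '[{"x":0,"y":0,"z":0,"ax":0,"ay":0,"az":0,"gripper":1},{"x":0,"y":0,"z":0,"ax":0,"ay":0,"az":0,"gripper":1}]'
python3 - <<'E'
from h import *
print(telemetry.state()["joints"]); i=viewer.camera_info("wrist");print(i)
cv2.imwrite("pics/w1.png",viewer.snapshot("wrist")[:,:,::-1])
E
```

```text
clock: 1.35
position: [0.4599, 0.1153, 0.2313]
orientation: [-1.57, 0.0, -0.233]
ft_force: [1.6, 1.2, 0.3]
gripper_width: 0.085
clock: 1.77
position: [0.5651, -0.0481, 0.2312]
orientation: [-1.571, -0.0, -0.232]
ft_force: [0.4, 0.7, -0.1]
gripper_width: 0.0853
clock: 2.18
position: [0.6286, -0.1585, 0.2306]
orientation: [-1.573, -0.001, -0.706]
ft_force: [0.1, 0.2, 0.6]
gripper_width: 0.0854
clock: 2.35
position: [0.6281, -0.1542, 0.2306]
orientation: [-1.572, 0.001, -0.696]
ft_force: [0.3, 0.4, -0.5]
gripper_width: 0.0855
[-0.35692194  0.4494996   0.73238296  1.43118224 -0.29993723  1.37603746
  1.25868979]
{'camera_matrix': array([[371.64829954,   0.        , 318.39142992],
       [  0.        , 371.64829954, 239.5990649 ],
       [  0.        ,   0.        ,   1.        ]]), 'camera_from_world': array([[ 6.40838645e-01,  7.67675114e-01, -8.66659189e-04,
        -2.84077218e-01],
       [-7.31194277e-01,  6.10040568e-01, -3.05295653e-01,
         5.92324091e-01],
       [-2.33839178e-01,  1.96278949e-01,  9.52257220e-01,
        -2.03433166e-01],
       [ 0.00000000e+00,  0.00000000e+00,  0.00000000e+00,
         1.00000000e+00]])}
```

View pics/w1.png

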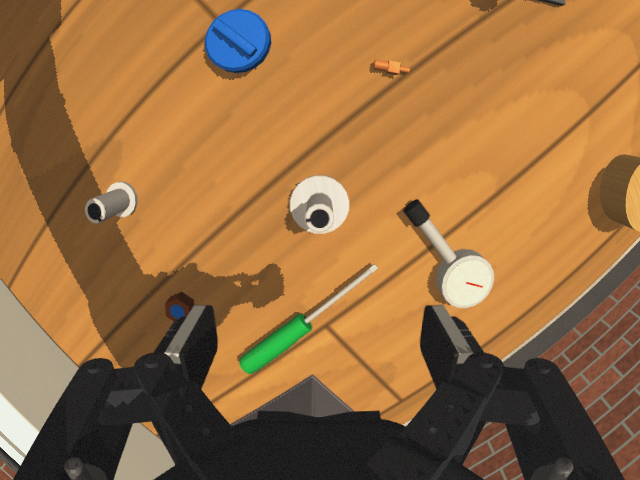

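The wrist view shows the wide adapter between the fingers, with its hub top at (319,217) and flange centre at (319.5,204).

```bash
cat >> h.py <<'E'
def wplane(uv,z,i=None):
    i=i or viewer.camera_info("wrist");K=i["camera_matrix"];T=i["camera_from_world"];R=T[:3,:3]
    p=cv2.fisheye.undistortPoints(np.array([[uv]],float),K,np.zeros(4))[0,0]
    d=R.T@[p[0],-p[1],-1]; o=-R.T@T[:3,3]; return o+d*(z-o[2])/d[2]
E
python3 - <<'E'
from h import *
im=cv2.imread("pics/w1.png");h=cv2.cvtColor(im[165:245,280:360],cv2.COLOR_BGR2HSV)
m=((h[...,1]<70)&(h[...,2]>150)).astype(np.uint8)*255
c=max(cv2.findContours(m,0,1)[0],key=cv2.contourArea);e=cv2.fitEllipse(cv2.convexHull(c));uv=np.add(e[0],(280,165))
print(uv,e[1],wplane(uv,.008))
print(wplane((319,217),.062), wplane((319.5,204),.008),telemetry.state()["position"])
E
```

```text
[319.07908249 204.07318878] (57.642486572265625, 58.74123764038086) [ 0.62926188 -0.15324265  0.008     ]
[ 0.6289374  -0.15318369  0.062     ] [ 0.62947501 -0.15286815  0.008     ] [ 0.62808031 -0.15331659  0.23079454]
```

```bash

python3 -m pendant '[{"x":0.001,"y":0.035,"z":0,"ax":0,"ay":0,"az":0,"gripper":1},{"x":0.001,"y":0.07,"z":0,"ax":0,"ay":0,"az":0,"gripper":1},{"x":0.001,"y":0.105,"z":0,"ax":0,"ay":0,"az":0,"gripper":1},{"x":0.001,"y":0.13,"z":0,"ax":0,"ay":0,"az":0,"gripper":1},{"x":0.001,"y":0.15,"z":0,"ax":0,"ay":0,"az":0,"gripper":1}]' && python3 -m pendant '[{"x":0,"y":0.015,"z":0,"ax":0,"ay":0,"az":0,"gripper":1},{"x":0,"y":0.03,"z":0,"ax":0,"ay":0,"az":0,"gripper":1},{"x":0,"y":0.043,"z":0,"ax":0,"ay":0,"az":0,"gripper":1},{"x":0,"y":0.043,"z":0,"ax":0,"ay":0,"az":0,"gripper":1}]' && python3 -m pendant '[{"x":0,"y":0,"z":0,"ax":0,"ay":0,"az":0,"gripper":0.25},{"x":0,"y":0,"z":0,"ax":0,"ay":0,"az":0,"gripper":0.25},{"x":0,"y":0,"z":0,"ax":0,"ay":0,"az":0,"gripper":0},{"x":0,"y":0,"z":0,"ax":0,"ay":0,"az":0,"gripper":0},{"x":0,"y":0,"z":0,"ax":0,"ay":0,"az":0,"gripper":0}]' 80 &&  python3 -m pendant '[{"x":0,"y":0,"z":0,"ax":0,"ay":0,"az":0,"gripper":0},{"x":0,"y":0,"z":0,"ax":0,"ay":0,"az":0,"gripper":0},{"x":0,"y":0,"z":0,"ax":0,"ay":0,"az":0,"gripper":0},{"x":0,"y":0,"z":0,"ax":0,"ay":0,"az":0,"gripper":0},{"x":0,"y":0,"z":0,"ax":0,"ay":0,"az":0,"gripper":0}]' 80
```

```text
clock: 2.82
position: [0.6279, -0.1524, 0.0789]
orientation: [-1.571, 0.003, -0.693]
ft_force: [0.5, -0.0, -0.4]
gripper_width: 0.085
clock: 3.15
position: [0.6278, -0.1533, 0.0358]
orientation: [-1.572, 0.003, -0.696]
ft_force: [-0.8, -0.8, 0.1]
gripper_width: 0.0854
clock: 3.57
position: [0.6295, -0.1548, 0.039]
orientation: [-1.57, -0.001, -0.698]
ft_force: [0.3, 0.3, -0.1]
gripper_width: 0.0256
clock: 3.98
position: [0.6298, -0.1549, 0.0393]
orientation: [-1.57, -0.001, -0.698]
ft_force: [-1.3, 1.2, 6.2]
gripper_width: 0.0227
```

```bash

python3 -m pendant '[{"x":0,"y":0,"z":0,"ax":0,"ay":0,"az":0,"gripper":0},{"x":0,"y":0,"z":0,"ax":0,"ay":0,"az":0,"gripper":0}]' && python3 -m pendant '[{"x":0,"y":-0.02,"z":0,"ax":0,"ay":0,"az":0,"gripper":0},{"x":0,"y":-0.05,"z":0,"ax":0,"ay":0,"az":0,"gripper":0},{"x":0,"y":-0.085,"z":0,"ax":0,"ay":0,"az":0,"gripper":0},{"x":0,"y":-0.12,"z":0,"ax":0,"ay":0,"az":0,"gripper":0},{"x":0,"y":-0.15,"z":0,"ax":0,"ay":0,"az":0,"gripper":0}]'
python3 -m pendant '[{"x":0,"y":-0.03,"z":0,"ax":0,"ay":0,"az":0,"gripper":0},{"x":0,"y":-0.03,"z":0,"ax":0,"ay":0,"az":0,"gripper":0},{"x":0,"y":-0.03,"z":0,"ax":0,"ay":0,"az":0,"gripper":0}]'
python3 - <<'E'
from h import *
cv2.imwrite("pics/w2.png",viewer.snapshot("wrist")[:,:,::-1])
E
```

```text
clock: 4.15
position: [0.6298, -0.1549, 0.0393]
orientation: [-1.57, -0.001, -0.698]
ft_force: [-1.5, 0.2, 6.0]
gripper_width: 0.0225
clock: 4.57
position: [0.6291, -0.155, 0.1907]
orientation: [-1.57, -0.001, -0.698]
ft_force: [0.8, -0.3, -1.1]
gripper_width: 0.0232
clock: 4.82
position: [0.6298, -0.1551, 0.2199]
orientation: [-1.569, -0.002, -0.698]
ft_force: [0.4, -0.1, -2.6]
gripper_width: 0.0227
```

View pics/w2.png

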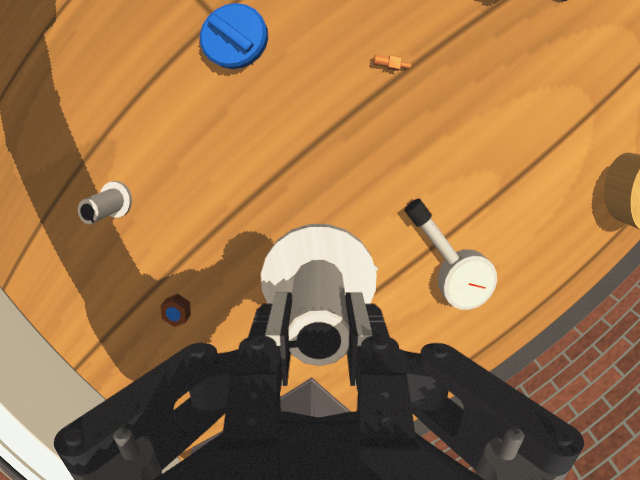

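The adapter is held, with its hub top at (320,340) and flange centred at u≈319. The narrow one is untouched at (120,200). Next, move over the magazine.

```bash

python3 -m pendant '[{"x":-0.025,"y":0,"z":0.016,"ax":0,"ay":0,"az":0,"gripper":0},{"x":-0.06,"y":0,"z":0.038,"ax":0,"ay":0,"az":0,"gripper":0},{"x":-0.09,"y":0,"z":0.057,"ax":0,"ay":0,"az":0,"gripper":0},{"x":-0.12,"y":0,"z":0.0755,"ax":0,"ay":0,"az":0,"gripper":0},{"x":-0.15,"y":0,"z":0.0945,"ax":0,"ay":0,"az":0,"gripper":0}]' && python3 -m pendant '[{"x":-0.035,"y":0,"z":0.022,"ax":0,"ay":0,"az":0,"gripper":0},{"x":-0.07,"y":0,"z":0.044,"ax":0,"ay":0,"az":0,"gripper":0},{"x":-0.105,"y":0,"z":0.066,"ax":0,"ay":0,"az":0,"gripper":0},{"x":-0.14,"y":0,"z":0.088,"ax":0,"ay":0,"az":0,"gripper":0},{"x":-0.166,"y":0,"z":0.104,"ax":0,"ay":0,"az":0,"gripper":0}]' && python3 -m pendant '[{"x":0,"y":0,"z":0,"ax":0,"ay":0,"az":0,"gripper":0},{"x":0,"y":0,"z":0,"ax":0,"ay":0,"az":0,"gripper":0},{"x":0,"y":0,"z":0,"ax":0,"ay":0,"az":0,"gripper":0}]'
python3 - <<'E'
from h import *
w=viewer.snapshot("wrist");s=viewer.snapshot("side")
cv2.imwrite("pics/w3.png",w[:,:,::-1]);cv2.imwrite("pics/s3.png",s[:,:,::-1])
a=cv2.resize(w[180:400,220:420],(400,440));b=cv2.resize(s[230:450,220:420],(400,440),interpolation=2)
cv2.imwrite("pics/c3.png",np.hstack([a,b])[:,:,::-1])
E
```

```text
clock: 5.28
position: [0.5732, 0.0157, 0.2164]
orientation: [-1.573, 0.002, -0.698]
ft_force: [0.3, -0.2, -1.4]
gripper_width: 0.0229
clock: 5.7
position: [0.5119, 0.2041, 0.2166]
orientation: [-1.573, 0.002, -0.694]
ft_force: [0.8, 0.4, -0.9]
gripper_width: 0.0228
clock: 5.95
position: [0.5142, 0.1995, 0.2171]
orientation: [-1.573, 0.0, -0.698]
ft_force: [0.5, -0.3, -0.9]
gripper_width: 0.0231
```

View pics/c3.png

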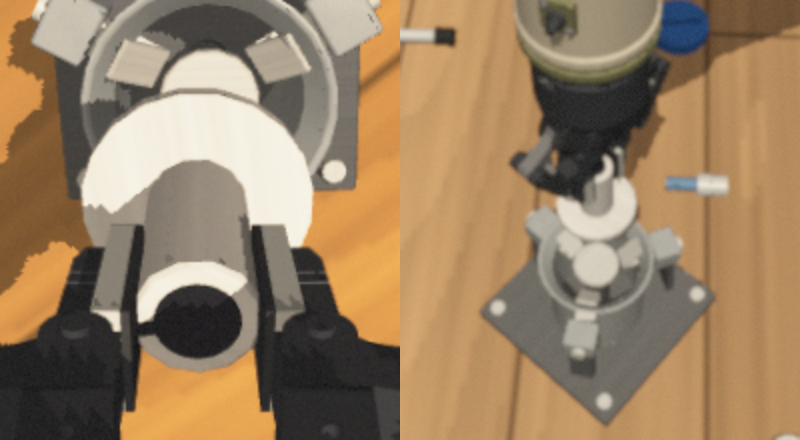

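```bash
python3 - <<'E'
from h import *
from scipy.optimize import least_squares
def fit(pts,z,r=None):
    P=np.array([wplane((220+x/2,180+y/2),z)[:2] for x,y in pts])
    f=lambda q:np.hypot(*(P-q[:2]).T)-(r or q[2])
    s=least_squares(f,[*P.mean(0),.04]); print(z,s.x.round(4),(s.fun*1e3).round(1))
fit([(95,105),(327,100),(100,60),(322,60),(97,130),(323,130)],.1,.044)
fit([(82,110),(338,100),(86,65),(335,65)],.1)
fit([(163,92),(170,70),(185,54),(211,48),(238,56),(253,70),(260,92)],.09,.019)
# flange: top plane z = TCPz-.039+.008
z=.217-.0393+.008
fit([(82,185),(95,142),(120,115),(150,99),(197,92),(245,100),(275,117),(300,145),(312,185)],z,.03)
fit([(82,185),(95,142),(120,115),(150,99),(197,92),(245,100),(275,117),(300,145),(312,185)],z)
fit([(137,315),(258,315),(198,262),(198,370)],z+.054)
s=telemetry.state();print(s["position"],s["orientation"])
# side view crop: pts /2 + (220,230)
for n,(x,y),zz in[("rim",(597,265),.1),("foll",(596,266),.09),("flange",(597,208),z)]:
    print(n,plane("side",(220+(x-400)/2,230+y/2),zz).round(4))
E
```

```text
0.1 [0.5174 0.2033 0.04  ] [-1.2 -1.  -0.4 -0.2 -0.4 -0.7]
0.1 [0.5165 0.2037 0.0475] [ 0.1 -0.1 -0.1  0.1]
0.09 [0.5177 0.2034 0.04  ] [-0.6 -0.2  0.4  0.  -0.2 -0.1 -0.4]
0.1857 [0.5146 0.1989 0.04  ] [-0.   0.4  0.3 -0.1 -0.6 -0.1  0.1  0.4  0.1]
0.1857 [0.5149 0.1987 0.0303] [-0.3  0.3  0.3 -0.  -0.5 -0.1  0.1  0.3 -0.1]
0.2397 [0.5153 0.1986 0.0122] [-0.4 -0.5  0.5  0.4]
[0.51478556 0.198728   0.21767703] [-1.57196922e+00 -3.47028054e-05 -7.00129984e-01]
rim [0.517  0.2066 0.1   ]
foll [0.5183 0.2028 0.09  ]
flange [0.5156 0.2005 0.1857]
```

The wrist view is consistent: the flange fits R=30.3 mm at the assumed height and the adapter is upright. The feeder is offset from the adapter by (+2.5, +4.5) mm. I'll correct that, then go to just above the follower and push.

```bash

python3 -m pendant '[{"x":-0.001,"y":0,"z":0.005,"ax":0,"ay":0,"az":0,"gripper":0},{"x":-0.001,"y":0.02,"z":0.005,"ax":0,"ay":0,"az":0,"gripper":0},{"x":-0.001,"y":0.04,"z":0.005,"ax":0,"ay":0,"az":0,"gripper":0},{"x":-0.001,"y":0.06,"z":0.005,"ax":0,"ay":0,"az":0,"gripper":0},{"x":-0.001,"y":0.075,"z":0.005,"ax":0,"ay":0,"az":0,"gripper":0}]' 120 && python3 -m pendant '[{"x":0,"y":0.005,"z":0,"ax":0,"ay":0,"az":0,"gripper":0},{"x":0,"y":0.008,"z":0,"ax":0,"ay":0,"az":0,"gripper":0},{"x":0,"y":0.012,"z":0,"ax":0,"ay":0,"az":0,"gripper":0},{"x":0,"y":0.016,"z":0,"ax":0,"ay":0,"az":0,"gripper":0},{"x":0,"y":0.02,"z":0,"ax":0,"ay":0,"az":0,"gripper":0}]' 120 && python3 -m pendant '[{"x":0,"y":0.003,"z":0,"ax":0,"ay":0,"az":0,"gripper":0},{"x":0,"y":0.006,"z":0,"ax":0,"ay":0,"az":0,"gripper":0},{"x":0,"y":0.008,"z":0,"ax":0,"ay":0,"az":0,"gripper":0},{"x":0,"y":0.008,"z":0,"ax":0,"ay":0,"az":0,"gripper":0}]' 120
```

```text
clock: 6.47
position: [0.517, 0.2041, 0.1416]
orientation: [-1.572, 0.0, -0.699]
ft_force: [0.7, 0.2, -2.0]
gripper_width: 0.0217
clock: 6.88
position: [0.5179, 0.2049, 0.1245]
orientation: [-1.569, -0.001, -0.698]
ft_force: [-2.5, -2.2, 10.6]
gripper_width: 0.0218
clock: 7.22
position: [0.5182, 0.2052, 0.1165]
orientation: [-1.568, -0.001, -0.698]
ft_force: [0.1, 0.1, 3.3]
gripper_width: 0.0219
```

```bash

python3 -m pendant '[{"x":0,"y":0.003,"z":0,"ax":0,"ay":0,"az":0,"gripper":0},{"x":0,"y":0.006,"z":0,"ax":0,"ay":0,"az":0,"gripper":0},{"x":0,"y":0.009,"z":0,"ax":0,"ay":0,"az":0,"gripper":0},{"x":0,"y":0.0115,"z":0,"ax":0,"ay":0,"az":0,"gripper":0},{"x":0,"y":0.0115,"z":0,"ax":0,"ay":0,"az":0,"gripper":0}]' 120
python3 - <<'E'
from h import *
w=viewer.snapshot("wrist");s=viewer.snapshot("side")
cv2.imwrite("pics/w4.png",w[:,:,::-1])
a=cv2.resize(w[180:400,220:420],(400,440));b=cv2.resize(s[230:450,220:420],(400,440),interpolation=2)
cv2.imwrite("pics/c4.png",np.hstack([a,b])[:,:,::-1])
E
```

```text
clock: 7.63
position: [0.5182, 0.2052, 0.1049]
orientation: [-1.568, -0.001, -0.698]
ft_force: [0.1, -0.9, 6.8]
gripper_width: 0.0218
```

View pics/c4.png

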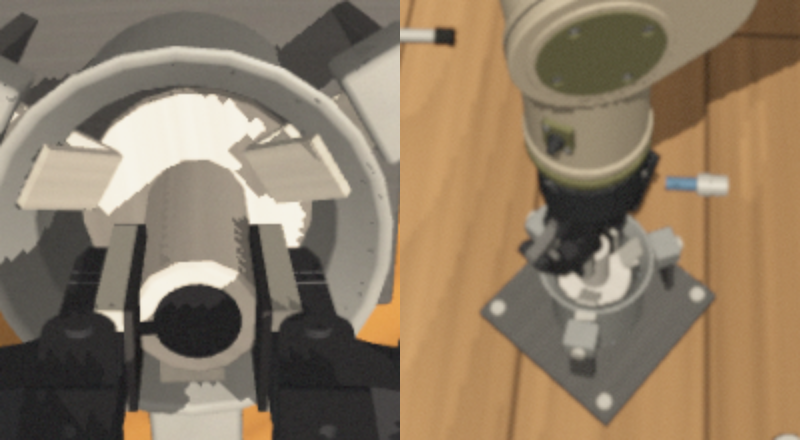

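Both visible catches lie over the flange, and the hub has not slipped in the pads. I'll ease up 4 mm, release partly, and lift.

```bash

python3 -m pendant '[{"x":0,"y":-0.002,"z":0,"ax":0,"ay":0,"az":0,"gripper":0},{"x":0,"y":-0.004,"z":0,"ax":0,"ay":0,"az":0,"gripper":0},{"x":0,"y":-0.004,"z":0,"ax":0,"ay":0,"az":0,"gripper":0.5},{"x":0,"y":-0.004,"z":0,"ax":0,"ay":0,"az":0,"gripper":0.5},{"x":0,"y":-0.004,"z":0,"ax":0,"ay":0,"az":0,"gripper":0.5}]' && python3 -m pendant '[{"x":0,"y":0,"z":0,"ax":0,"ay":0,"az":0,"gripper":0.5},{"x":0,"y":0,"z":0,"ax":0,"ay":0,"az":0,"gripper":0.5},{"x":0,"y":0,"z":0,"ax":0,"ay":0,"az":0,"gripper":0.5}]'
```

```text
clock: 8.15
position: [0.517, 0.205, 0.1078]
orientation: [-1.57, 0.0, -0.698]
ft_force: [-0.1, 0.8, -0.4]
gripper_width: 0.0427
clock: 8.4
position: [0.5169, 0.2049, 0.1077]
orientation: [-1.571, 0.0, -0.698]
ft_force: [0.0, -0.5, -0.7]
gripper_width: 0.0426
```

```bash

python3 -m pendant '[{"x":0,"y":-0.02,"z":0,"ax":0,"ay":0,"az":0,"gripper":0.5},{"x":0,"y":-0.045,"z":0,"ax":0,"ay":0,"az":0,"gripper":0.5},{"x":0,"y":-0.075,"z":0,"ax":0,"ay":0,"az":0,"gripper":0.5},{"x":0,"y":-0.105,"z":0,"ax":0,"ay":0,"az":0,"gripper":0.5},{"x":0,"y":-0.13,"z":0,"ax":0,"ay":0,"az":0,"gripper":0.5}]' && python3 -m pendant '[{"x":0.03,"y":0,"z":0,"ax":0,"ay":0,"az":0,"gripper":0.5},{"x":0.06,"y":0,"z":-0.02,"ax":0,"ay":0,"az":0,"gripper":0.5},{"x":0.08,"y":0,"z":-0.05,"ax":0,"ay":0,"az":0,"gripper":0.5},{"x":0.1,"y":0,"z":-0.08,"ax":0,"ay":0,"az":0,"gripper":0.5},{"x":0.12,"y":0,"z":-0.1,"ax":0,"ay":0,"az":0,"gripper":0.5}]' && python3 -m pendant '[{"x":0.02,"y":0,"z":-0.02,"ax":0,"ay":0,"az":0,"gripper":0.5},{"x":0.04,"y":0,"z":-0.04,"ax":0,"ay":0,"az":0,"gripper":0.5},{"x":0.06,"y":0,"z":-0.06,"ax":0,"ay":0,"az":0,"gripper":0.5},{"x":0.06,"y":0,"z":-0.06,"ax":0,"ay":0,"az":0,"gripper":0.5},{"x":0.06,"y":0,"z":-0.06,"ax":0,"ay":0,"az":0,"gripper":0.5}]'
python3 - <<'E'
from h import *
t=viewer.snapshot("top");s=viewer.snapshot("side")
cv2.imwrite("pics/t5.png",t[:,:,::-1]);cv2.imwrite("pics/s5.png",s[:,:,::-1])
a=cv2.resize(t[180:330,70:220],(400,400),interpolation=2);b=cv2.resize(s[310:460,240:390],(400,400),interpolation=2)
cv2.imwrite("pics/c5.png",np.hstack([a,b])[:,:,::-1])
d=cv2.absdiff(t[250:310,440:510][:,:,::-1],cv2.imread("pics/top0.png")[250:310,440:510]);print("small diff",d.mean(),(d.max(2)>60).sum())
E
```

```text
clock: 8.82
position: [0.5172, 0.2047, 0.2399]
orientation: [-1.57, -0.0, -0.698]
ft_force: [-0.0, -0.1, 0.4]
gripper_width: 0.0427
clock: 9.23
position: [0.5439, 0.0479, 0.2378]
orientation: [-1.571, 0.0, -0.7]
ft_force: [0.3, -0.4, 0.2]
gripper_width: 0.0425
clock: 9.65
position: [0.552, -0.0353, 0.2378]
orientation: [-1.571, -0.0, -0.701]
ft_force: [-0.1, 0.2, 0.0]
gripper_width: 0.0428
small diff 49.84238095238095 3638
```

View pics/c5.png

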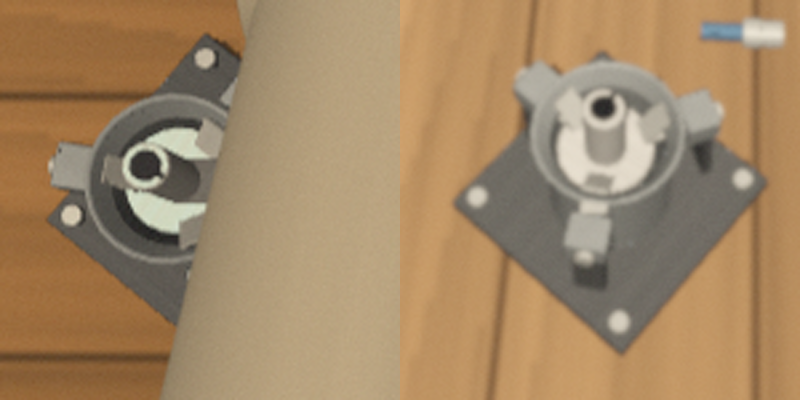

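```bash
python3 - <<'E'
from h import *
print("hub top",cross((124.4,242.3),(316.5,349.8)))
d=cv2.absdiff(cv2.imread("pics/s5.png"),cv2.imread("pics/side0.png"))[145:190,330:370].max(2);print("small, side diff",d.mean(),(d>60).sum())
from plant import job
job.finish_job()
E
```

```text
hub top (array([0.51798668, 0.20265917, 0.13674994]), np.float64(0.003353830624816853))
small, side diff 50.57944444444445 1058
the job is handed in; nothing more can be done
```

View pics/s5.png

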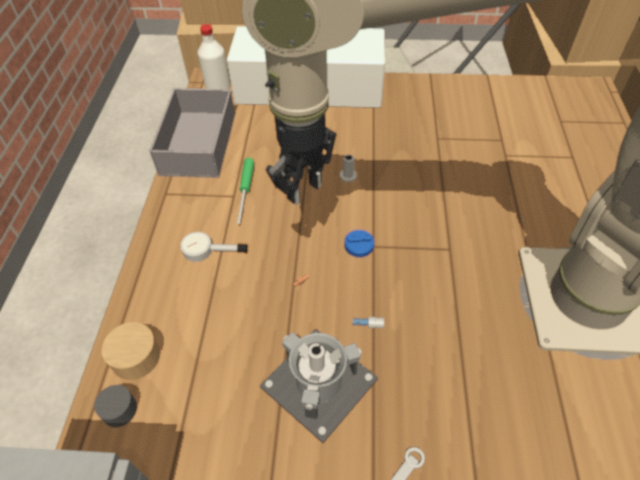

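The wide adapter is in the magazine, hub up and released, and I handed the job in at about 9.8 s on the robot's clock. I gripped it by the top of the hub, pushed it down until its underside was about 66 mm up, eased up, opened the fingers and backed away.

**Last checks**
- **Catches:** the side view shows all three catches over the flange.
- **Position:** two views crossed put the hub top at (0.518, 0.203, 0.137). That is about 1 mm from the magazine's measured axis. The height expected with the flange under the catches is 0.134, and the two rays missed each other by 3.4 mm.
- **Robot:** it was clear of everything, with the measured force near zero.

**Check that disagreed:** the picture comparison for the narrow adapter showed a change in both views before I handed in. In the top view the arm hides it, so that check could not be used. I looked at the side view only after handing in. It shows the narrow adapter at (348,175), the same pixel as at the start but in the arm's shadow, which probably explains the change. The robot never touched it.

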